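Make up the repair kit for an opened power inverter

ROBOT

A 6-joint arm with a two-finger parallel gripper is mounted at the origin on the work surface. World frame = base frame: x ahead of the robot, y to its left, z up, the work surface at z = 0. Lengths are in m, angles in rad, forces in N, time in s.
With the tool pointing down it reaches from about 0.3 to 1 m from the base axis. Payload 5.1 kg.
Tool frame: the origin (TCP) lies between the finger pads; the fingertips stand 22 mm ahead of it and the grasp point (between the pads) lies 3 mm ahead of it; z points along the fingers, y is the line along which they close (so a half turn about z gives the same grasp; the last joint's range is limited). The gripper opens to 95 mm and grips with 3 to 60 N. Pads are 20 mm wide; open, the fingers measure 119 mm over their backs; the gripper's body (75 mm by 180 mm) begins 59 mm behind the grasp point.
Start: joints at [-1.43, 0.124, 1.65, -0, 1.367, -0.083], TCP at [0.144, -0.634, 0.237] pointing down, gripper open.
Joint ranges: [-2.61, 2.61], [-1.02, 2.33], [0.03, 2.71], [-1.35, 4.49], [0.32, 2.68], [-2.91, 2.91]. Speed limits (rad/s): [2.57, 2.57, 3.14, 3.14, 3.14, 3.14].

INTERFACE

Orientations are given as a unit quaternion [w, x, y, z].
In Python, from cell import ctrl gives the robot as it stands.
- The arm moves only by the tool play_rows, never from a script. Its argument "moves" is a list of rows, each an object of numbers: "tx", "ty", "tz": the shift along the tool's x, y, z in m; "wx", "wy", "wz": the turn, a rotation vector about the tool's x, y, z in units of 5 degrees (1.0 is 5 degrees). In form: [{"tx": .., "ty": .., "tz": .., "wx": .., "wy": .., "wz": ..}, ...]. A call has 1 to 8 rows; each row is the pose to reach, as a shift and turn from the pose commanded when the call began, along the tool's axes at that moment; what a row does not reach only later rows make up. A row lasts 1/12 s, in which the tool goes at most 41.7 mm and 7.16 degrees, less where a joint would pass 70% of its speed; a pose out of reach is approached as far as the arm can. A call with a gripper value outside its range is refused whole. "grip" is the closure, from -1 (fully open) to 1 (shut), set as the call begins (left out, the last holds). The fingers move at their own pace and stop on an object; "squeeze" is the grip in N (left out, the last holds). Time passes only in rows, so rows that repeat a pose let the fingers close. It gives the time, the measured TCP pose, the force, the opening and the grip force at its end, in the units of the state.
- ctrl.state(): the state, without advancing time (a new reading comes with each control period).
- ctrl.capture(name): name is "scene" or "side" or "wrist"; returns a dict with "image" (420x560x3 uint8, red, green, blue), "camera_matrix" (3x3 intrinsics, pixels), "pose" (4x4, takes a point from camera to world coordinates); the wrist camera has in their place "tool_from_camera" (4x4, takes a point from camera to tool coordinates, whose origin is the TCP and whose axes are the flange's). Camera axes: x right, y down, z forward; pixel columns grow to the right and rows downward; lengths in m; the calibration is good to about 2 mm. A picture is of the moment at which its call begins: read the wrist's pose just before it. There is no depth.
- ctrl.job_done(): hands the job in; it is judged then, once.
The state is a dict: "time_s": time; "joint_positions": joint angles; "dq": joint speeds; "effort": joint torques, N m; "tool_pos": TCP position; "ee_rot": TCP orientation; "contact_force": force on the tool from outside, world axes, zero at the start; "moment": the same for the moment, N m; "width": finger opening in m; "grasp_force": force on a finger pad.
Only numpy, scipy, OpenCV 4.12 (cv2) and the standard library are available. Lean on these libraries where they do the work, as an engineer would, in place of code of your own. Each camera call takes 0.05 s, during which the arm holds its last target. There are 200 camera calls.

TASK

Make up the repair kit for the opened inverter: stand the good blue capacitor (flat silver top) in the red bin, the good copper coil in the blue bin, the finned heatsink in the yellow bin and the small transformer in the green bin, each upright and centred in its bin. Leave the failed look-alikes, the capacitor with the bulging brown top and the coil with the charred black winding, standing where they are.

Things in the scene. Friction and masses are not known exactly. Their poses are not given: they have to be found in the camera images.
- cap_good: Good power capacitor: upright blue can, 35 mm diameter, 48 mm tall, with a flat silver top and a pale vertical stripe on its side. About 60 g. Origin: centre of its underside, on the cylinder axis; z up.
- coil_good: Good choke coil: upright cylinder wound with bright copper, on a white foot 38 mm across; the winding is 36 to 37 mm in diameter, 42 mm tall; round white hub (19 mm across) standing 2 mm above it. About 90 g. Origin: centre of its underside, on the cylinder axis; z up.
- heatsink: Finned aluminium heatsink standing on its flat base, six fins upward: 40 mm along x (along the fins), 36 mm along y (across them), 42 mm tall; grip it on either pair of facing sides (it is closed to the fingers like a block). About 80 g. Origin: centre of its underside; z up; x and y along its sides.
- transformer: Small transformer: dark steel core 44 mm along x, 16 mm along y, 40 mm tall, with a yellow-taped winding 28 mm along x and 34 mm along y, 5 to 35 mm up, on a thin black base 44 x 34 mm. Easiest to grip across x on the ends of the core (44 mm). About 140 g. Origin: centre of its underside; z up; x and y along its sides.
- cap_bad: Failed capacitor: the same blue can, 35 mm diameter, but with a bulging domed brown top, 53 mm tall. Stays where it is. Origin: centre of its underside, on the cylinder axis; z up.
- coil_bad: Burnt choke coil: the same shape as the good one, but its winding is charred black. Stays where it is. Origin: centre of its underside, on the cylinder axis; z up.
- bin_red: Red plastic bin, open on top, 84 x 84 mm outside, 78 x 78 mm inside, 16 mm tall, with walls and floor 3 mm thick. One of four set side by side, two by two, 86 mm from centre to centre, in a black tray 186 mm square that is fixed to the bench. Origin: centre of its underside, 4 mm above the bench, so that its inner floor is 7 mm above the bench; x and y along its sides; z up.
- bin_blue: Blue plastic bin, open on top, 84 x 84 mm outside, 78 x 78 mm inside, 16 mm tall, with walls and floor 3 mm thick. One of four set side by side, two by two, 86 mm from centre to centre, in a black tray 186 mm square that is fixed to the bench. Origin: centre of its underside, 4 mm above the bench, so that its inner floor is 7 mm above the bench; x and y along its sides; z up.
- bin_yellow: Yellow plastic bin, open on top, 84 x 84 mm outside, 78 x 78 mm inside, 16 mm tall, with walls and floor 3 mm thick. One of four set side by side, two by two, 86 mm from centre to centre, in a black tray 186 mm square that is fixed to the bench. Origin: centre of its underside, 4 mm above the bench, so that its inner floor is 7 mm above the bench; x and y along its sides; z up.
- bin_green: Green plastic bin, open on top, 84 x 84 mm outside, 78 x 78 mm inside, 16 mm tall, with walls and floor 3 mm thick. One of four set side by side, two by two, 86 mm from centre to centre, in a black tray 186 mm square that is fixed to the bench. Origin: centre of its underside, 4 mm above the bench, so that its inner floor is 7 mm above the bench; x and y along its sides; z up.
There are look-alikes about, which are no part of the job. Of the things shaped like the bin_red, the red one is meant.

How it is judged:
By the outcome, as a careful person would: the job done as asked, in the order asked, and still so for the second after the job is handed in, with the robot touching nothing.
It also fails if it takes over 109 s, if anything falls off the work surface, if the arm or the gripper's body presses on something with over 40 N, if the wrist force passes 120 N, or if a joint passes its speed limit or range.

## Working session

There is one attempt and no reset: what is moved stays moved. The work goes in short steps, Python scripts to look and compute and a tool call to move; the robot and the scene stay as the last step left them, time stands still between calls to the robot, and variables do not carry over. Pictures are saved under pics/ and viewed, at most 14 in all, crops included, and the job is handed in when it is done.

Besides the shell and the picture viewer there is one more tool, called after "Request:" by a JSON object that holds its "op" and its "data", one argument or row to a line. play_rows: Moves the arm, as the interface text tells. Its arguments: {"type":"object","properties":{"moves":{"type":"array","items":{"type":"object","properties":{"tx":{"type":"number"},"ty":{"type":"number"},"tz":{"type":"number"},"wx":{"type":"number"},"wy":{"type":"number"},"wz":{"type":"number"}}}},"grip":{"type":"number"},"squeeze":{"type":"number"}},"required":["moves"]}

```bash
ls; mkdir -p pics; cat > h.py <<'E'
import numpy as np, cv2
from cell import ctrl
from scipy.spatial.transform import Rotation as R
def cap(n,f=None):
    s=ctrl.state(); c=ctrl.capture(n)
    if 'pose' not in c:
        T=np.eye(4); q=s['ee_rot']; T[:3,:3]=R.from_quat([q[1],q[2],q[3],q[0]]).as_matrix(); T[:3,3]=s['tool_pos']
        c['pose']=T@np.array(c['tool_from_camera'])
    c['pose']=np.array(c['pose']); c['K']=np.array(c['camera_matrix'])
    if f: cv2.imwrite('pics/'+f,c['image'][:,:,::-1])
    return c
def ray(c,u,v,z):
    d=c['pose'][:3,:3]@np.linalg.solve(c['K'],[u,v,1]); o=c['pose'][:3,3]
    return (o+d*(z-o[2])/d[2])[:2]
def proj(c,p):
    q=np.linalg.inv(c['pose'])@np.append(p,1); k=c['K']@q[:3]; return k[:2]/k[2]
E
python3 - <<'E'
from h import *
for n in ('scene','side','wrist'):
    c=cap(n,n+'0.png'); print(n,c['pose'].round(3).tolist())
print(c['K'].tolist()); print(ctrl.state())
E
```

```text
pics
scene [[-0.57, 0.641, -0.514, 0.973], [0.822, 0.442, -0.36, 0.307], [-0.004, -0.627, -0.779, 0.797], [0.0, 0.0, 0.0, 1.0]]
side [[-0.745, -0.425, 0.514, -0.112], [-0.667, 0.471, -0.577, 0.608], [0.003, -0.773, -0.635, 0.776], [0.0, 0.0, 0.0, 1.0]]
wrist [[0.222, -0.94, -0.259, 0.216], [-0.975, -0.215, -0.056, -0.617], [-0.003, 0.265, -0.964, 0.383], [0.0, 0.0, 0.0, 1.0]]
[[324.3598366924156, 0.0, 276.5852531938783], [0.0, 324.3598366924156, 210.78544140133403], [0.0, 0.0, 1.0]]
{'time_s': 0.15, 'joint_positions': array([-1.42960638e+00,  1.24369893e-01,  1.65134409e+00,  2.69067046e-05,
        1.36748274e+00, -8.25760356e-02]), 'dq': array([-6.81309131e-05, -1.02031728e-03, -4.20686273e-03,  1.67259160e-03,
       -3.93455880e-04, -1.02703089e-04]), 'effort': array([ 8.78559931e-04, -4.18194401e+01, -3.60471582e+01,  7.75129488e-02,
        4.68131213e-02, -9.97329016e-05]), 'tool_pos': array([ 0.14416702, -0.63334627,  0.23566953]), 'ee_rot': array([-8.02076973e-04,  9.93747609e-01,  1.11646971e-01, -1.03334389e-05]), 'contact_force': array([ 0.04848291,  0.061232  , -0.8939006 ]), 'moment': array([0.01276225, 0.00437522, 0.00121062]), 'grasp_force': 0.0, 'width': 0.09488535362852059}
```

View pics/scene0.png

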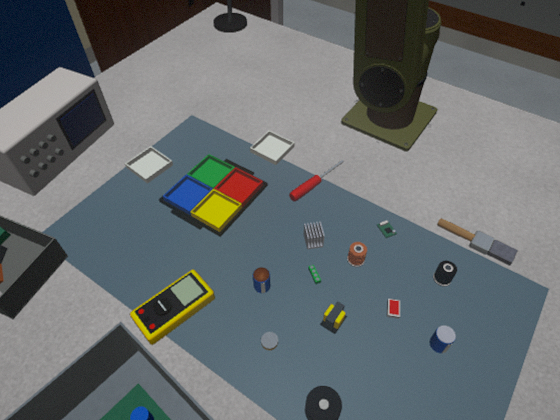

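View pics/side0.png

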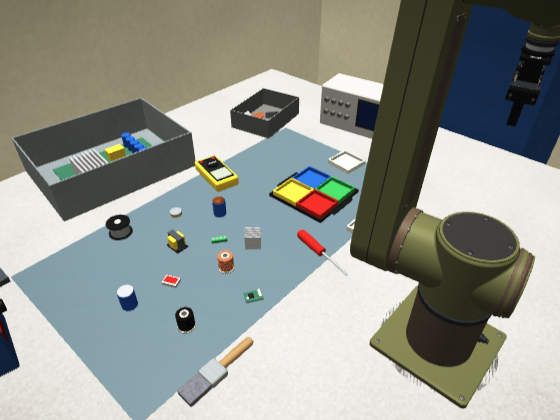

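Scene view candidates:
- **Capacitor:** silver-topped can (443,339) is the one I want. Brown-topped can (262,280) is the failed one. The disc at (270,341) and the blue parts in the housing are neither.
- **Coil:** copper (357,253) is good, black (445,272) is burnt. The spool at (323,404) is neither.
- **Heatsink:** (314,235).
- **Transformer:** (335,317), not the multimeter.
- **Bins:** red (240,187), blue (187,195), yellow (217,210), green (211,171). The white bins at (149,163) and (272,146) are look-alikes.

Next is a check crop and rough positions.

```bash
python3 - <<'E'
from h import *
c=cap('scene'); s=cap('side')
im=c['image'][210:370,240:480,::-1]; cv2.imwrite('pics/crop1.png',cv2.resize(im,None,fx=3.3,fy=3.3,interpolation=cv2.INTER_CUBIC))
for n,a,b,z in [('cap',(444,332),(126,291),.048),('coil',(357,245),(225,253),.044),('hs',(314,226),(253,229),.042),('tr',(335,308),(176,235),.04),('cbad',(262,271),(219,198),.053),('coilbad',(446,266),(185,311),.044)]:
    print(n,ray(c,*a,z).round(3),ray(s,*b,z).round(3))
hsv=cv2.cvtColor(c['image'],cv2.COLOR_RGB2HSV)
for n,p in dict(red=(240,187),blue=(187,195),yel=(217,210),green=(211,171)).items():
    h=hsv[p[1],p[0]]; d=np.abs((hsv[...,0].astype(int)-h[0]+90)%180-90)
    m=((d<8)&(hsv[...,1]>120)&(hsv[...,2]>60)).astype(np.uint8)
    _,L,st,ce=cv2.connectedComponentsWithStats(m); i=L[p[1],p[0]]
    print(n,ray(c,*ce[i],.012).round(3),st[i],h)
E
```

```text
cap [0.546 0.365] [0.547 0.368]
coil [0.465 0.145] [0.478 0.145]
hs [0.473 0.044] [0.491 0.039]
tr [0.613 0.179] [0.619 0.181]
cbad [0.633 0.022] [0.639 0.02 ]
coilbad [0.409 0.317] [0.414 0.315]
red [ 0.451 -0.181] [215 167  48  40 990] [  2 211 174]
blue [ 0.544 -0.27 ] [ 163  174   49   41 1052] [109 203 167]
yel [ 0.542 -0.179] [ 191  188   51   44 1262] [ 29 255 193]
green [ 0.454 -0.271] [188 154  46  34 762] [ 67 174 144]
```

View pics/crop1.png

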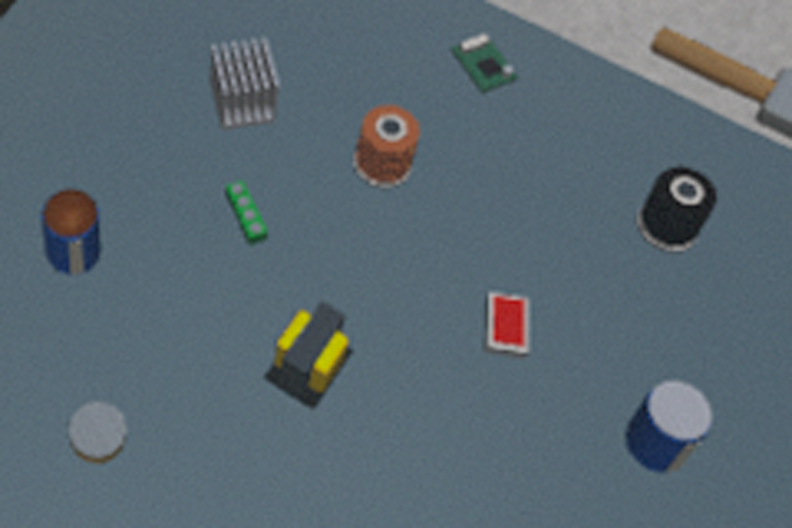

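The crop confirms the choices: flat silver top (crop 680,410), copper coil (388,145), heatsink (245,85), transformer (310,355). The domed brown capacitor (70,230) and the black coil (678,205) stay. Now I'll go over the bins with the tool squared to the world axes.

Request:
{"op": "play_rows", "data": {
  "moves": [
    {"tx":0.214,"ty":-0.16,"tz":-0.03,"wz":2.56},
    {"tx":0.214,"ty":-0.16,"tz":-0.03,"wz":2.56},
    {"tx":0.214,"ty":-0.16,"tz":-0.03,"wz":2.56},
    {"tx":0.214,"ty":-0.16,"tz":-0.03,"wz":2.56},
    {"tx":0.214,"ty":-0.16,"tz":-0.03,"wz":2.56},
    {"tx":0.214,"ty":-0.16,"tz":-0.03,"wz":2.56},
    {"tx":0.214,"ty":-0.16,"tz":-0.03,"wz":2.56}
  ],
  "grip": -1,
  "squeeze": 15
}}

```text
validation failed for argument at $.mo...
```

Request:
{"op": "play_rows", "data": {
  "moves": [
    {"tx":0.214,"ty":-0.16,"tz":-0.03,"wx":0,"wy":0,"wz":2.56},
    {"tx":0.214,"ty":-0.16,"tz":-0.03,"wx":0,"wy":0,"wz":2.56},
    {"tx":0.214,"ty":-0.16,"tz":-0.03,"wx":0,"wy":0,"wz":2.56},
    {"tx":0.214,"ty":-0.16,"tz":-0.03,"wx":0,"wy":0,"wz":2.56},
    {"tx":0.214,"ty":-0.16,"tz":-0.03,"wx":0,"wy":0,"wz":2.56},
    {"tx":0.214,"ty":-0.16,"tz":-0.03,"wx":0,"wy":0,"wz":2.56},
    {"tx":0.214,"ty":-0.16,"tz":-0.03,"wx":0,"wy":0,"wz":2.56}
  ],
  "grip": -1,
  "squeeze": 15
}}

```text
time_s: 0.83
tool_pos: [0.3196, -0.4272, 0.2675]
ee_rot: [-0.0, 1.0, 0.002, 0.001]
contact_force: [1.2, -0.5, 0.7]
width: 0.0952
grasp_force: 0.0
```

Request:
{"op": "play_rows", "data": {
  "moves": [
    {"tx":0.16,"ty":-0.2,"tz":-0.03,"wx":0,"wy":0,"wz":0},
    {"tx":0.16,"ty":-0.2,"tz":-0.03,"wx":0,"wy":0,"wz":0},
    {"tx":0.16,"ty":-0.2,"tz":-0.03,"wx":0,"wy":0,"wz":0},
    {"tx":0.16,"ty":-0.2,"tz":-0.03,"wx":0,"wy":0,"wz":0},
    {"tx":0.16,"ty":-0.2,"tz":-0.03,"wx":0,"wy":0,"wz":0},
    {"tx":0.16,"ty":-0.2,"tz":-0.03,"wx":0,"wy":0,"wz":0},
    {"tx":0.16,"ty":-0.2,"tz":-0.03,"wx":0,"wy":0,"wz":0},
    {"tx":0.16,"ty":-0.2,"tz":-0.03,"wx":0,"wy":0,"wz":0}
  ]
}}

```text
time_s: 1.5
tool_pos: [0.4786, -0.2283, 0.2971]
ee_rot: [0.0, 1.0, 0.002, 0.0]
contact_force: [-1.3, -0.5, 0.2]
width: 0.0951
grasp_force: 0.0
```

```bash
cat >> h.py <<'E'
def mask(im,h0,dh=8,s=110,v=50):
    hsv=cv2.cvtColor(im,cv2.COLOR_RGB2HSV).astype(int)
    d=np.abs((hsv[...,0]-h0+90)%180-90)
    return ((d<dh)&(hsv[...,1]>s)&(hsv[...,2]>v)).astype(np.uint8)
def comps(c,m,z,amin=150):
    for q in cv2.findContours(m,cv2.RETR_EXTERNAL,cv2.CHAIN_APPROX_NONE)[0]:
        if cv2.contourArea(q)<amin: continue
        w=np.array([ray(c,*p[0],z) for p in q]).astype(np.float32)
        r=cv2.minAreaRect(w*1000); uv=q[:,0].mean(0)
        print('uv',uv.round(),'c',np.round(r[0],1),'size',np.round(r[1],1),'ang',round(r[2],1))
def st():
    s=ctrl.state(); print(round(s['time_s'],2),s['tool_pos'].round(4),s['ee_rot'].round(4),s['joint_positions'].round(3),round(s['width'],4),s['grasp_force'])
E
python3 - <<'E'
from h import *
st()
c=cap('wrist','w1.png')
for n,h in dict(red=2,blue=109,yel=29,green=67).items():
    print(n); comps(c,mask(c['image'],h),.020)
E
```

```text
1.5 [ 0.4786 -0.2283  0.2971] [2.0e-04 1.0e+00 2.5e-03 4.0e-04] [-0.546 -0.175  1.843  0.     1.473  1.019] 0.0951 0.0
red
uv [148. 249.] c [372.9 -46.9] size [26.3 91.4] ang 77.8
uv [241. 194.] c [ 456.5 -179.6] size [85.8 85.4] ang 1.5
blue
uv [306. 127.] c [ 544.3 -264.3] size [84.9 85.2] ang 1.1
uv [70. 48.] c [634.6  18.7] size [43.9 36.1] ang 66.8
yel
uv [238. 128.] c [ 542.5 -178. ] size [85.2 85.2] ang 1.1
green
uv [305. 193.] c [ 458.4 -266. ] size [85.6 85.3] ang 1.2
uv [ 24. 116.] c [555.4  89. ] size [43.5 14.6] ang 55.0
```

View pics/w1.png

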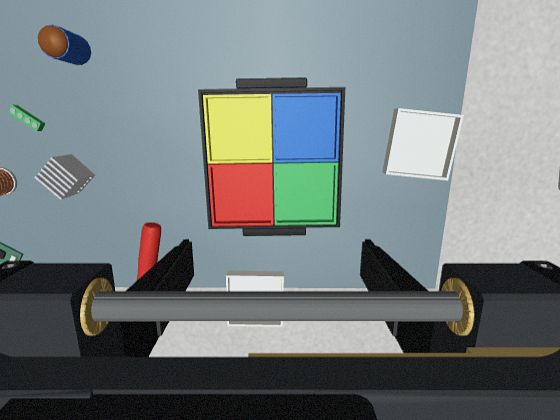

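The wrist view shows the tray square to the image, with yellow (238,128), blue (306,127), red (241,194) and green (305,193). That gives bin centres of R(.4566,-.1798), B(.5442,-.2642), Y(.5426,-.1782) and G(.4582,-.2658), with yaw about 1.1°. Next is the capacitor.

Request:
{"op": "play_rows", "data": {
  "moves": [
    {"tx":0.0,"ty":-0.3,"tz":0.02,"wx":0,"wy":0,"wz":0},
    {"tx":0.0,"ty":-0.3,"tz":0.02,"wx":0,"wy":0,"wz":0},
    {"tx":0.0,"ty":-0.3,"tz":0.02,"wx":0,"wy":0,"wz":0},
    {"tx":0.0,"ty":-0.3,"tz":0.02,"wx":0,"wy":0,"wz":0},
    {"tx":0.0,"ty":-0.3,"tz":0.02,"wx":0,"wy":0,"wz":0},
    {"tx":0.0,"ty":-0.3,"tz":0.02,"wx":0,"wy":0,"wz":0},
    {"tx":0.0,"ty":-0.3,"tz":0.02,"wx":0,"wy":0,"wz":0},
    {"tx":0.0,"ty":-0.3,"tz":0.02,"wx":0,"wy":0,"wz":0}
  ]
}}

```text
time_s: 2.22
tool_pos: [0.4762, 0.0724, 0.2757]
ee_rot: [-0.001, 1.0, 0.002, -0.001]
contact_force: [0.1, 0.2, -0.4]
width: 0.0949
grasp_force: 0.0
```

Request:
{"op": "play_rows", "data": {
  "moves": [
    {"tx":0.02,"ty":-0.28,"tz":0.05,"wx":0,"wy":0,"wz":0},
    {"tx":0.02,"ty":-0.28,"tz":0.05,"wx":0,"wy":0,"wz":0},
    {"tx":0.02,"ty":-0.28,"tz":0.05,"wx":0,"wy":0,"wz":0},
    {"tx":0.02,"ty":-0.28,"tz":0.05,"wx":0,"wy":0,"wz":0},
    {"tx":0.02,"ty":-0.28,"tz":0.05,"wx":0,"wy":0,"wz":0},
    {"tx":0.02,"ty":-0.28,"tz":0.05,"wx":0,"wy":0,"wz":0},
    {"tx":0.02,"ty":-0.28,"tz":0.05,"wx":0,"wy":0,"wz":0},
    {"tx":0.02,"ty":-0.28,"tz":0.05,"wx":0,"wy":0,"wz":0}
  ]
}}

```text
time_s: 2.88
tool_pos: [0.4972, 0.352, 0.224]
ee_rot: [0.0, 1.0, 0.001, -0.002]
contact_force: [-1.1, 0.8, 0.4]
width: 0.095
grasp_force: 0.0
```

```bash
python3 - <<'E'
from h import *
st()
c=cap('wrist','w2.png')
hsv=cv2.cvtColor(c['image'],cv2.COLOR_RGB2HSV)
print(proj(c,[.546,.366,.048]))
m=((hsv[...,1]<60)&(hsv[...,2]>130)).astype(np.uint8)
comps(c,m,.048)
print('blue');comps(c,mask(c['image'],112),.024)
E
```

```text
2.88 [0.4972 0.352  0.224 ] [ 3.0e-04  1.0e+00  1.3e-03 -1.5e-03] [5.280e-01 4.500e-02 1.756e+00 1.000e-03 1.344e+00 2.095e+00] 0.095 0.0
[263.31616727 146.92630007]
uv [272. 346.] c [316.4 358.4] size [19.3 34.2] ang 0.2
uv [271. 336.] c [326.3 354. ] size [ 47.5 298.9] ang 0.2
uv [299. 154.] c [531.2 349.6] size [283.4 607. ] ang 0.1
blue
uv [29. 57.] c [627.8 599.8] size [ 52.2 117.5] ang 77.9
```

View pics/w2.png

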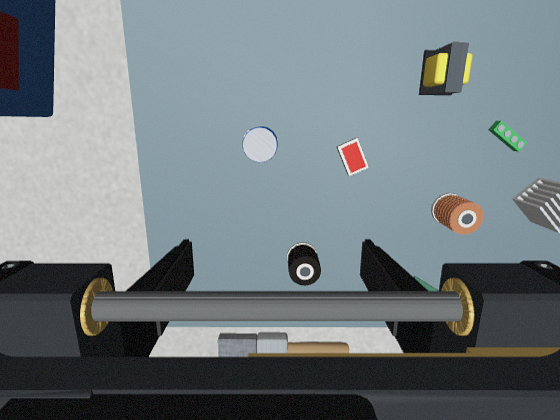

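The wrist view shows the silver disc at (261,144). The red card (352,157) is flat and clear of the fingers if I open only partway. The black coil is at (304,265) and the copper one at (462,215).

```bash
python3 - <<'E'
from h import *
st()
c=cap('wrist'); im=c['image']; g=cv2.cvtColor(im,cv2.COLOR_RGB2GRAY)
print(im[144,261],im[144,220])
m=np.zeros_like(g); m[115:175,225:300]=(g[115:175,225:300]>(int(g[144,261])+int(g[144,220]))//2)
comps(c,m,.048)
E
```

```text
2.93 [0.4974 0.3498 0.2247] [ 1.1e-03  1.0e+00  8.0e-04 -1.3e-03] [ 5.250e-01  4.200e-02  1.757e+00 -1.000e-03  1.345e+00  2.094e+00] 0.095 0.0
[206 210 214] [141 161 170]
uv [256. 144.] c [548.4 369.7] size [31.6 31.9] ang 89.9
```

Request:
{"op": "play_rows", "data": {
  "grip": -0.4,
  "moves": [
    {"tx":0.03,"ty":-0.012,"tz":0.02,"wx":0,"wy":0,"wz":0},
    {"tx":0.051,"ty":-0.02,"tz":0.05,"wx":0,"wy":0,"wz":0},
    {"tx":0.051,"ty":-0.02,"tz":0.09,"wx":0,"wy":0,"wz":0},
    {"tx":0.051,"ty":-0.02,"tz":0.11,"wx":0,"wy":0,"wz":0},
    {"tx":0.051,"ty":-0.02,"tz":0.11,"wx":0,"wy":0,"wz":0}
  ]
}}

```text
time_s: 3.4
tool_pos: [0.5458, 0.3649, 0.1099]
ee_rot: [0.003, 1.0, -0.001, -0.005]
contact_force: [-1.3, -0.9, -0.9]
width: 0.0691
grasp_force: 0.0
```

```bash
python3 - <<'E'
from h import *
st()
c=cap('wrist','w3.png'); im=c['image']; g=cv2.cvtColor(im,cv2.COLOR_RGB2GRAY)
u,v=proj(c,[.5484,.3697,.048]); print(u,v); u,v=int(u),int(v)
m=np.zeros_like(g); sl=np.s_[max(0,v-55):v+55,u-55:u+55]; m[sl]=g[sl]>185
comps(c,m,.048)
E
```

```text
3.4 [0.5458 0.3649 0.1099] [ 0.0032  1.     -0.0015 -0.005 ] [ 5.080e-01  2.490e-01  1.729e+00 -1.000e-03  1.176e+00  2.082e+00] 0.0691 0.0
270.1267937224196 228.4594674218736
uv [270. 229.] c [548.  369.5] size [32.1 32.4] ang 89.7
```

View pics/w3.png

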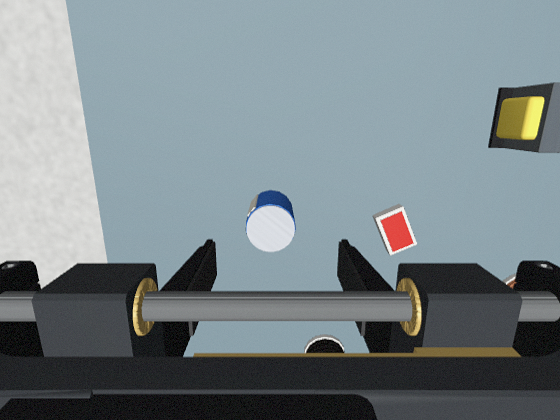

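The disc at (270,228) sits between the fingers, so I descend and grip.

Request:
{"op": "play_rows", "data": {
  "moves": [
    {"tx":0.0025,"ty":-0.0045,"tz":0.03,"wx":0,"wy":0,"wz":0},
    {"tx":0.0025,"ty":-0.0045,"tz":0.055,"wx":0,"wy":0,"wz":0},
    {"tx":0.0025,"ty":-0.0045,"tz":0.075,"wx":0,"wy":0,"wz":0},
    {"tx":0.0025,"ty":-0.0045,"tz":0.078,"wx":0,"wy":0,"wz":0},
    {"tx":0.0025,"ty":-0.0045,"tz":0.078,"wx":0,"wy":0,"wz":0},
    {"tx":0.0025,"ty":-0.0045,"tz":0.078,"wx":0,"wy":0,"wz":0}
  ]
}}

```text
time_s: 3.95
tool_pos: [0.5525, 0.3745, 0.0418]
ee_rot: [-0.001, 1.0, -0.0, 0.002]
contact_force: [-0.1, 0.6, 0.6]
width: 0.0665
grasp_force: 0.0
```

Request:
{"op": "play_rows", "data": {
  "grip": 1,
  "squeeze": 20,
  "moves": [
    {"tx":0,"ty":0,"tz":0,"wx":0,"wy":0,"wz":0},
    {"tx":0,"ty":0,"tz":0,"wx":0,"wy":0,"wz":0},
    {"tx":0,"ty":0,"tz":0,"wx":0,"wy":0,"wz":0},
    {"tx":0,"ty":0,"tz":0,"wx":0,"wy":0,"wz":0},
    {"tx":0,"ty":0,"tz":0,"wx":0,"wy":0,"wz":0},
    {"tx":0,"ty":0,"tz":0,"wx":0,"wy":0,"wz":0},
    {"tx":0,"ty":0,"tz":0,"wx":0,"wy":0,"wz":0},
    {"tx":0,"ty":0,"tz":0,"wx":0,"wy":0,"wz":0}
  ]
}}

```text
time_s: 4.62
tool_pos: [0.5507, 0.3743, 0.039]
ee_rot: [0.0, 1.0, 0.0, 0.0]
contact_force: [-0.6, -1.0, 3.3]
width: 0.0347
grasp_force: 20.0
```

Request:
{"op": "play_rows", "data": {
  "moves": [
    {"tx":0,"ty":0,"tz":-0.03,"wx":0,"wy":0,"wz":0},
    {"tx":0,"ty":0,"tz":-0.07,"wx":0,"wy":0,"wz":0},
    {"tx":0,"ty":0.01,"tz":-0.11,"wx":0,"wy":0,"wz":0},
    {"tx":-0.02,"ty":0.05,"tz":-0.12,"wx":0,"wy":0,"wz":0},
    {"tx":-0.04,"ty":0.09,"tz":-0.12,"wx":0,"wy":0,"wz":0},
    {"tx":-0.05,"ty":0.13,"tz":-0.12,"wx":0,"wy":0,"wz":0},
    {"tx":-0.06,"ty":0.17,"tz":-0.12,"wx":0,"wy":0,"wz":0},
    {"tx":-0.06,"ty":0.21,"tz":-0.12,"wx":0,"wy":0,"wz":0}
  ]
}}

```text
time_s: 5.28
tool_pos: [0.4886, 0.1675, 0.158]
ee_rot: [-0.0, 1.0, 0.001, -0.001]
contact_force: [0.2, -0.5, -0.2]
width: 0.0346
grasp_force: 20.0
```

Request:
{"op": "play_rows", "data": {
  "moves": [
    {"tx":-0.03,"ty":0.33,"tz":0,"wx":0,"wy":0,"wz":0},
    {"tx":-0.03,"ty":0.33,"tz":0,"wx":0,"wy":0,"wz":0},
    {"tx":-0.03,"ty":0.33,"tz":0,"wx":0,"wy":0,"wz":0},
    {"tx":-0.03,"ty":0.33,"tz":0,"wx":0,"wy":0,"wz":0},
    {"tx":-0.03,"ty":0.33,"tz":0,"wx":0,"wy":0,"wz":0},
    {"tx":-0.03,"ty":0.33,"tz":0,"wx":0,"wy":0,"wz":0},
    {"tx":-0.03,"ty":0.33,"tz":0,"wx":0,"wy":0,"wz":0},
    {"tx":-0.03,"ty":0.33,"tz":0,"wx":0,"wy":0,"wz":0}
  ]
}}

```text
time_s: 5.95
tool_pos: [0.4602, -0.1634, 0.1585]
ee_rot: [-0.0, 1.0, 0.0, 0.0]
contact_force: [0.4, -0.4, -0.8]
width: 0.0347
grasp_force: 20.0
```

Request:
{"op": "play_rows", "data": {
  "moves": [
    {"tx":0,"ty":0,"tz":0.02,"wx":0,"wy":0,"wz":0},
    {"tx":0,"ty":0,"tz":0.04,"wx":0,"wy":0,"wz":0},
    {"tx":0,"ty":0,"tz":0.04,"wx":0,"wy":0,"wz":0},
    {"tx":0,"ty":0,"tz":0.04,"wx":0,"wy":0,"wz":0},
    {"tx":0,"ty":0,"tz":0.04,"wx":0,"wy":0,"wz":0}
  ]
}}

```text
time_s: 6.37
tool_pos: [0.4613, -0.1612, 0.1192]
ee_rot: [0.0, 1.0, 0.001, 0.0]
contact_force: [0.1, 0.8, -0.8]
width: 0.0347
grasp_force: 20.0
```

```bash
python3 - <<'E'
from h import *
st()
c=cap('wrist','w4.png'); im=c['image']; g=cv2.cvtColor(im,cv2.COLOR_RGB2GRAY)
z=ctrl.state()['tool_pos'][2]
m=(g>170).astype(np.uint8); comps(c,m,z-.039+.048)
for n,h in dict(red=2,blue=109,yel=29,green=67).items():
    print(n); comps(c,mask(im,h),.020,400)
E
```

```text
6.37 [ 0.4613 -0.1612  0.1192] [0.e+00 1.e+00 5.e-04 3.e-04] [-0.446 -0.134  2.113  0.     1.162  1.124] 0.0347 19.99999165534973
uv [297. 350.] c [ 424.2 -170.8] size [ 2.4 27.1] ang 0.1
uv [277. 277.] c [ 466.3 -160.4] size [17.4 31.8] ang 0.1
uv [555. 171.] c [ 515.3 -278.4] size [17.5  5.1] ang 13.0
uv [301. 106.] c [ 539.1 -170.4] size [47.  46.9] ang 1.1
red
uv [305. 212.] c [ 457.  -179.8] size [85.8 84.1] ang 1.2
blue
uv [279. 257.] c [ 427.8 -163.1] size [59.9 54. ] ang 84.7
uv [420. 104.] c [ 544.3 -263.6] size [84.6 85.8] ang 1.2
yel
uv [301. 106.] c [ 542.4 -178.1] size [84.9 84.3] ang 1.0
green
uv [409. 215.] c [ 459.1 -264.5] size [85.6 87.8] ang 0.7
```

View pics/w4.png

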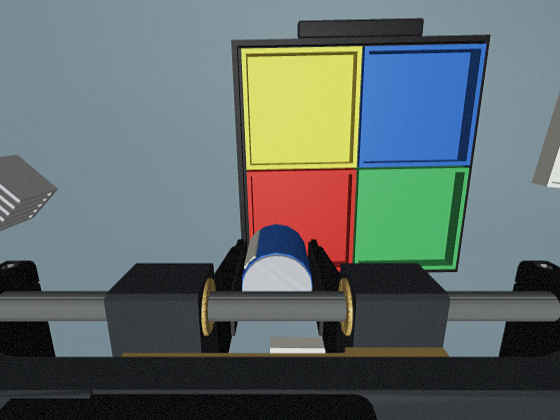

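The silver top is in the fingers at (277,277), with the can offset about -2.5 mm in x from the TCP. I lower it into red.

Request:
{"op": "play_rows", "data": {
  "moves": [
    {"tx":-0.002,"ty":0.0185,"tz":0,"wx":0,"wy":0,"wz":0},
    {"tx":-0.002,"ty":0.0185,"tz":0.03,"wx":0,"wy":0,"wz":0},
    {"tx":-0.002,"ty":0.0185,"tz":0.055,"wx":0,"wy":0,"wz":0},
    {"tx":-0.002,"ty":0.0185,"tz":0.063,"wx":0,"wy":0,"wz":0},
    {"tx":-0.002,"ty":0.0185,"tz":0.063,"wx":0,"wy":0,"wz":0},
    {"tx":-0.002,"ty":0.0185,"tz":0.063,"wx":0,"wy":0,"wz":0},
    {"tx":-0.002,"ty":0.0185,"tz":0.063,"wx":0,"wy":0,"wz":0}
  ]
}}

```text
time_s: 7.0
tool_pos: [0.4604, -0.1803, 0.0576]
ee_rot: [0.001, 1.0, 0.001, 0.001]
contact_force: [-0.0, -0.9, -0.7]
width: 0.0348
grasp_force: 20.0
```

Request:
{"op": "play_rows", "data": {
  "moves": [
    {"tx":-0.001,"ty":0,"tz":0.004,"wx":0,"wy":0,"wz":0},
    {"tx":-0.001,"ty":0,"tz":0.008,"wx":0,"wy":0,"wz":0},
    {"tx":-0.001,"ty":0,"tz":0.01,"wx":0,"wy":0,"wz":0},
    {"tx":-0.001,"ty":0,"tz":0.011,"wx":0,"wy":0,"wz":0},
    {"tx":-0.001,"ty":0,"tz":0.0115,"wx":0,"wy":0,"wz":0},
    {"tx":-0.001,"ty":0,"tz":0.0115,"wx":0,"wy":0,"wz":0},
    {"tx":-0.001,"ty":0,"tz":0.0115,"wx":0,"wy":0,"wz":0}
  ]
}}

```text
time_s: 7.58
tool_pos: [0.4583, -0.1801, 0.0459]
ee_rot: [-0.0, 1.0, 0.0, -0.0]
contact_force: [-4.5, 2.8, 10.3]
width: 0.0349
grasp_force: 20.0
```

Contact of about 10 N, so it is seated. I release to a modest opening, then retreat.

Request:
{"op": "play_rows", "data": {
  "grip": -0.4,
  "moves": [
    {"tx":0,"ty":0,"tz":-0.001,"wx":0,"wy":0,"wz":0},
    {"tx":0,"ty":0,"tz":-0.001,"wx":0,"wy":0,"wz":0},
    {"tx":0,"ty":0,"tz":-0.001,"wx":0,"wy":0,"wz":0},
    {"tx":0,"ty":0,"tz":-0.001,"wx":0,"wy":0,"wz":0},
    {"tx":0,"ty":0,"tz":-0.03,"wx":0,"wy":0,"wz":0},
    {"tx":0,"ty":0,"tz":-0.07,"wx":0,"wy":0,"wz":0},
    {"tx":0,"ty":0,"tz":-0.11,"wx":0,"wy":0,"wz":0},
    {"tx":-0.02,"ty":0,"tz":-0.15,"wx":0,"wy":0,"wz":0}
  ]
}}

```text
time_s: 8.25
tool_pos: [0.4405, -0.1801, 0.1935]
ee_rot: [0.0, 1.0, 0.001, 0.001]
contact_force: [0.1, -0.4, 0.0]
width: 0.0668
grasp_force: 0.0
```

```bash
cat >> h.py <<'E'
def bright(c,p,z,r,lo,sat=255):
    im=c['image']; hsv=cv2.cvtColor(im,cv2.COLOR_RGB2HSV); u,v=proj(c,[*p,z]).astype(int); m=np.zeros(im.shape[:2],np.uint8)
    sl=np.s_[max(0,v-r):v+r,max(0,u-r):u+r]; m[sl]=(hsv[sl][...,2]>lo)&(hsv[sl][...,1]<sat); print('uv',u,v); comps(c,m,z,60)
E
python3 - <<'E'
from h import *
st()
c=cap('wrist','w5.png'); bright(c,(.4566,-.1798),.055,40,165,90)
comps(c,mask(c['image'],2),.02,400)
E
```

```text
8.25 [ 0.4405 -0.1801  0.1935] [1.e-04 1.e+00 7.e-04 7.e-04] [-0.501 -0.244  2.074  0.     1.31   1.068] 0.0668 0.0
uv 277 187
uv [276. 189.] c [ 455.4 -178.7] size [33.  32.4] ang 0.9
uv [156. 247.] c [384.2 -49.4] size [26.3 68.3] ang 77.5
uv [277. 179.] c [ 456.6 -179.9] size [85.7 84.9] ang 1.1
```

Capacitor is centred within about 1.2 mm. Next is the copper coil.

Request:
{"op": "play_rows", "data": {
  "moves": [
    {"tx":0.0,"ty":-0.04,"tz":-0.04,"wx":0,"wy":0,"wz":0},
    {"tx":0.0,"ty":-0.31,"tz":-0.05,"wx":0,"wy":0,"wz":0},
    {"tx":0.0,"ty":-0.31,"tz":-0.05,"wx":0,"wy":0,"wz":0},
    {"tx":0.0,"ty":-0.31,"tz":-0.05,"wx":0,"wy":0,"wz":0},
    {"tx":0.0,"ty":-0.31,"tz":-0.05,"wx":0,"wy":0,"wz":0},
    {"tx":0.0,"ty":-0.31,"tz":-0.05,"wx":0,"wy":0,"wz":0},
    {"tx":0.0,"ty":-0.31,"tz":-0.05,"wx":0,"wy":0,"wz":0},
    {"tx":0.0,"ty":-0.31,"tz":-0.05,"wx":0,"wy":0,"wz":0}
  ]
}}

```text
time_s: 8.97
tool_pos: [0.4386, 0.1328, 0.2414]
ee_rot: [-0.0, 1.0, 0.001, 0.0]
contact_force: [0.7, -0.4, -0.7]
width: 0.0663
grasp_force: 0.0
```

Request:
{"op": "play_rows", "data": {
  "moves": [
    {"tx":0,"ty":-0.015,"tz":0.05,"wx":0,"wy":0,"wz":0},
    {"tx":0,"ty":-0.015,"tz":0.08,"wx":0,"wy":0,"wz":0},
    {"tx":0,"ty":-0.015,"tz":0.08,"wx":0,"wy":0,"wz":0},
    {"tx":0,"ty":-0.015,"tz":0.08,"wx":0,"wy":0,"wz":0},
    {"tx":0,"ty":-0.015,"tz":0.08,"wx":0,"wy":0,"wz":0}
  ]
}}

```text
time_s: 9.38
tool_pos: [0.44, 0.1448, 0.1628]
ee_rot: [-0.0, 1.0, -0.0, 0.001]
contact_force: [-0.0, 0.4, 0.6]
width: 0.0661
grasp_force: 0.0
```

```bash
python3 - <<'E'
from h import *
st()
c=cap('wrist','w6.png'); 
comps(c,mask(c['image'],10,10,100),.042,200)
bright(c,(.472,.145),.044,30,140,60)
E
```

```text
9.38 [0.44   0.1448 0.1628] [-1.e-04  1.e+00 -1.e-04  7.e-04] [ 0.202 -0.247  2.13  -0.     1.257  1.773] 0.0661 0.0
uv [474. 247.] c [405.6 -31.1] size [27.7 36. ] ang 76.0
uv [270. 172.] c [472.6 151.3] size [36.  35.7] ang 34.3
uv [137.  99.] c [530.5 255.3] size [26.4 15.9] ang 24.6
uv 277 173
uv [276. 172.] c [472.3 145.7] size [50. 49.] ang 90.0
```

View pics/w6.png

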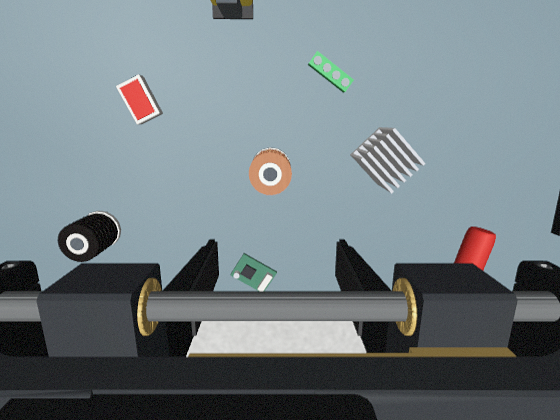

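The coil is centred at (270,174), with the PCB (255,272) and heatsink (388,158) clear.

Request:
{"op": "play_rows", "data": {
  "moves": [
    {"tx":0.0325,"ty":-0.0065,"tz":0.02,"wx":0,"wy":0,"wz":0},
    {"tx":0.0325,"ty":-0.0065,"tz":0.05,"wx":0,"wy":0,"wz":0},
    {"tx":0.0325,"ty":-0.0065,"tz":0.08,"wx":0,"wy":0,"wz":0},
    {"tx":0.0325,"ty":-0.0065,"tz":0.11,"wx":0,"wy":0,"wz":0},
    {"tx":0.0325,"ty":-0.0065,"tz":0.125,"wx":0,"wy":0,"wz":0},
    {"tx":0.0325,"ty":-0.0065,"tz":0.125,"wx":0,"wy":0,"wz":0},
    {"tx":0.0325,"ty":-0.0065,"tz":0.125,"wx":0,"wy":0,"wz":0},
    {"tx":0.0325,"ty":-0.0065,"tz":0.125,"wx":0,"wy":0,"wz":0}
  ]
}}

```text
time_s: 10.1
tool_pos: [0.4742, 0.1517, 0.0394]
ee_rot: [-0.001, 1.0, -0.0, 0.003]
contact_force: [0.0, -0.3, 0.2]
width: 0.0668
grasp_force: 0.0
```

Request:
{"op": "play_rows", "data": {
  "grip": 1,
  "squeeze": 25,
  "moves": [
    {"tx":0,"ty":0,"tz":0,"wx":0,"wy":0,"wz":0},
    {"tx":0,"ty":0,"tz":0,"wx":0,"wy":0,"wz":0},
    {"tx":0,"ty":0,"tz":0,"wx":0,"wy":0,"wz":0},
    {"tx":0,"ty":0,"tz":0,"wx":0,"wy":0,"wz":0},
    {"tx":0,"ty":0,"tz":0,"wx":0,"wy":0,"wz":0},
    {"tx":0,"ty":0,"tz":0,"wx":0,"wy":0,"wz":0},
    {"tx":0,"ty":0,"tz":0,"wx":0,"wy":0,"wz":0},
    {"tx":0,"ty":0,"tz":0,"wx":0,"wy":0,"wz":0}
  ]
}}

```text
time_s: 10.77
tool_pos: [0.4718, 0.1515, 0.0367]
ee_rot: [0.0, 1.0, 0.0, 0.0]
contact_force: [-1.4, -0.6, 3.4]
width: 0.0357
grasp_force: 25.0
```

Request:
{"op": "play_rows", "data": {
  "moves": [
    {"tx":0,"ty":0,"tz":-0.03,"wx":0,"wy":0,"wz":0},
    {"tx":0,"ty":0,"tz":-0.07,"wx":0,"wy":0,"wz":0},
    {"tx":0,"ty":0.01,"tz":-0.11,"wx":0,"wy":0,"wz":0},
    {"tx":0.01,"ty":0.05,"tz":-0.12,"wx":0,"wy":0,"wz":0},
    {"tx":0.02,"ty":0.09,"tz":-0.12,"wx":0,"wy":0,"wz":0},
    {"tx":0.03,"ty":0.13,"tz":-0.12,"wx":0,"wy":0,"wz":0},
    {"tx":0.04,"ty":0.17,"tz":-0.12,"wx":0,"wy":0,"wz":0},
    {"tx":0.05,"ty":0.21,"tz":-0.12,"wx":0,"wy":0,"wz":0}
  ]
}}

```text
time_s: 11.43
tool_pos: [0.5216, -0.0602, 0.1562]
ee_rot: [-0.0, 1.0, 0.0, 0.0]
contact_force: [1.6, 0.5, -1.0]
width: 0.036
grasp_force: 25.0
```

Request:
{"op": "play_rows", "data": {
  "moves": [
    {"tx":0.022,"ty":0.206,"tz":0,"wx":0,"wy":0,"wz":0},
    {"tx":0.022,"ty":0.206,"tz":0,"wx":0,"wy":0,"wz":0},
    {"tx":0.022,"ty":0.206,"tz":0,"wx":0,"wy":0,"wz":0},
    {"tx":0.022,"ty":0.206,"tz":0,"wx":0,"wy":0,"wz":0},
    {"tx":0.022,"ty":0.206,"tz":0,"wx":0,"wy":0,"wz":0},
    {"tx":0.022,"ty":0.206,"tz":0,"wx":0,"wy":0,"wz":0},
    {"tx":0.022,"ty":0.206,"tz":0.03,"wx":0,"wy":0,"wz":0},
    {"tx":0.022,"ty":0.206,"tz":0.05,"wx":0,"wy":0,"wz":0}
  ]
}}

```text
time_s: 12.1
tool_pos: [0.5438, -0.2652, 0.1055]
ee_rot: [0.0, 1.0, -0.001, 0.0]
contact_force: [-0.3, 0.8, -2.4]
width: 0.0353
grasp_force: 25.0
```

Request:
{"op": "play_rows", "data": {
  "moves": [
    {"tx":0,"ty":0,"tz":0.02,"wx":0,"wy":0,"wz":0},
    {"tx":0,"ty":0,"tz":0.04,"wx":0,"wy":0,"wz":0},
    {"tx":0,"ty":0,"tz":0.05,"wx":0,"wy":0,"wz":0},
    {"tx":0,"ty":0,"tz":0.05,"wx":0,"wy":0,"wz":0},
    {"tx":0,"ty":0,"tz":0.05,"wx":0,"wy":0,"wz":0},
    {"tx":0,"ty":0,"tz":0.05,"wx":0,"wy":0,"wz":0}
  ]
}}

```text
time_s: 12.6
tool_pos: [0.5447, -0.2647, 0.0578]
ee_rot: [0.001, 1.0, 0.0, 0.001]
contact_force: [0.4, -0.3, 0.3]
width: 0.0356
grasp_force: 25.0
```

```bash
python3 - <<'E'
from h import *
st()
c=cap('wrist','w7.png'); 
for h in (10,109): comps(c,mask(c['image'],h),.02,400)
comps(c,mask(c['image'],10,10,100),.042+.02,200)
E
```

```text
12.6 [ 0.5447 -0.2647  0.0578] [5.e-04 1.e+00 3.e-04 9.e-04] [-0.541  0.2    1.885  0.     1.054  1.029] 0.0356 24.999818578362465
uv [277. 262.] c [ 536.8 -264.2] size [45.4 46.8] ang 0.0
uv [277. 218.] c [ 557.1 -264.3] size [63.8 84.4] ang 1.1
uv [ 97. 337.] c [ 509.9 -171.5] size [21.6 11.1] ang 1.0
uv [277. 262.] c [ 555.1 -264.2] size [35.1 36.2] ang 0.0
```

Request:
{"op": "play_rows", "data": {
  "moves": [
    {"tx":0,"ty":0,"tz":0.005,"wx":0,"wy":0,"wz":0},
    {"tx":0,"ty":0,"tz":0.009,"wx":0,"wy":0,"wz":0},
    {"tx":0,"ty":0,"tz":0.012,"wx":0,"wy":0,"wz":0},
    {"tx":0,"ty":0,"tz":0.013,"wx":0,"wy":0,"wz":0},
    {"tx":0,"ty":0,"tz":0.0135,"wx":0,"wy":0,"wz":0},
    {"tx":0,"ty":0,"tz":0.0135,"wx":0,"wy":0,"wz":0},
    {"tx":0,"ty":0,"tz":0.0135,"wx":0,"wy":0,"wz":0}
  ]
}}

```text
time_s: 13.23
tool_pos: [0.5439, -0.2644, 0.0438]
ee_rot: [-0.0, 1.0, 0.0, -0.0]
contact_force: [-3.0, 1.5, 4.7]
width: 0.0358
grasp_force: 25.0
```

Request:
{"op": "play_rows", "data": {
  "grip": -0.4,
  "moves": [
    {"tx":0,"ty":0,"tz":-0.0,"wx":0,"wy":0,"wz":0},
    {"tx":0,"ty":0,"tz":-0.0,"wx":0,"wy":0,"wz":0},
    {"tx":0,"ty":0,"tz":-0.0,"wx":0,"wy":0,"wz":0},
    {"tx":0,"ty":0,"tz":-0.001,"wx":0,"wy":0,"wz":0},
    {"tx":0,"ty":0,"tz":-0.03,"wx":0,"wy":0,"wz":0},
    {"tx":0,"ty":0,"tz":-0.07,"wx":0,"wy":0,"wz":0},
    {"tx":0,"ty":0,"tz":-0.11,"wx":0,"wy":0,"wz":0},
    {"tx":-0.02,"ty":0,"tz":-0.15,"wx":0,"wy":0,"wz":0}
  ]
}}

```text
time_s: 13.9
tool_pos: [0.5267, -0.2645, 0.1923]
ee_rot: [0.0, 1.0, 0.001, 0.001]
contact_force: [-0.4, -0.0, 0.6]
width: 0.066
grasp_force: 0.0
```

```bash
python3 - <<'E'
from h import *
st()
c=cap('wrist'); comps(c,mask(c['image'],10,10,100),.049,200); comps(c,mask(c['image'],109),.02,400)
E
```

```text
13.9 [ 0.5267 -0.2645  0.1923] [3.e-04 1.e+00 8.e-04 1.e-03] [-5.570e-01  2.200e-02  1.834e+00  1.000e-03  1.284e+00  1.012e+00] 0.066 0.0
uv [203. 249.] c [ 474.1 -188. ] size [74.6 78.4] ang 1.2
uv [276. 184.] c [ 545.7 -263.6] size [37.8 33.9] ang 0.1
uv [277. 177.] c [ 544.5 -264.2] size [85.1 84.2] ang 1.2
```

Request:
{"op": "play_rows", "data": {
  "moves": [
    {"tx":-0.02,"ty":-0.04,"tz":-0.02,"wx":0,"wy":0,"wz":0},
    {"tx":-0.08,"ty":-0.29,"tz":-0.02,"wx":0,"wy":0,"wz":0},
    {"tx":-0.08,"ty":-0.29,"tz":-0.02,"wx":0,"wy":0,"wz":0},
    {"tx":-0.08,"ty":-0.29,"tz":-0.02,"wx":0,"wy":0,"wz":0},
    {"tx":-0.08,"ty":-0.29,"tz":-0.02,"wx":0,"wy":0,"wz":0},
    {"tx":-0.08,"ty":-0.29,"tz":-0.02,"wx":0,"wy":0,"wz":0},
    {"tx":-0.08,"ty":-0.29,"tz":-0.02,"wx":0,"wy":0,"wz":0},
    {"tx":-0.08,"ty":-0.29,"tz":-0.02,"wx":0,"wy":0,"wz":0}
  ]
}}

```text
time_s: 14.62
tool_pos: [0.4435, 0.0293, 0.21]
ee_rot: [-0.001, 1.0, 0.002, 0.0]
contact_force: [1.0, -0.2, 0.3]
width: 0.0664
grasp_force: 0.0
```

Request:
{"op": "play_rows", "data": {
  "moves": [
    {"tx":0,"ty":-0.01,"tz":0.02,"wx":0,"wy":0,"wz":0},
    {"tx":0,"ty":-0.01,"tz":0.04,"wx":0,"wy":0,"wz":0},
    {"tx":0,"ty":-0.01,"tz":0.04,"wx":0,"wy":0,"wz":0},
    {"tx":0,"ty":-0.01,"tz":0.04,"wx":0,"wy":0,"wz":0},
    {"tx":0,"ty":-0.01,"tz":0.04,"wx":0,"wy":0,"wz":0}
  ]
}}

```text
time_s: 15.03
tool_pos: [0.4455, 0.0353, 0.1709]
ee_rot: [0.0, 1.0, -0.0, 0.0]
contact_force: [-0.2, 0.3, -0.3]
width: 0.0663
grasp_force: 0.0
```

```bash
python3 - <<'E'
from h import *
st()
c=cap('wrist','w8.png'); im=c['image']; hsv=cv2.cvtColor(im,cv2.COLOR_RGB2HSV); np.set_printoptions(linewidth=250)
u,v=proj(c,[.48,.042,.042]).astype(int); print(u,v)
cv2.imwrite('pics/w8c.png',cv2.resize(im[v-70:v+70,u-90:u+90,::-1],None,fx=4,fy=4,interpolation=cv2.INTER_CUBIC))
print(hsv[v,u-60:u+60:4].tolist())
E
```

```text
15.03 [0.4455 0.0353 0.1709] [ 0.e+00  1.e+00 -1.e-04  4.e-04] [-0.041 -0.297  2.156 -0.     1.282  1.53 ] 0.0663 0.0
269 168
[[98, 41, 180], [98, 41, 179], [100, 39, 182], [99, 37, 181], [96, 40, 180], [100, 39, 183], [104, 13, 221], [105, 7, 146], [30, 5, 112], [111, 11, 230], [0, 2, 110], [0, 2, 104], [107, 10, 232], [30, 5, 110], [100, 6, 130], [107, 10, 223], [0, 2, 111], [103, 10, 225], [114, 7, 172], [103, 12, 187], [109, 9, 226], [100, 34, 187], [99, 35, 188], [98, 34, 187], [97, 37, 186], [98, 35, 187], [98, 36, 186], [99, 36, 185], [99, 35, 187], [99, 36, 186]]
```

View pics/w8c.png

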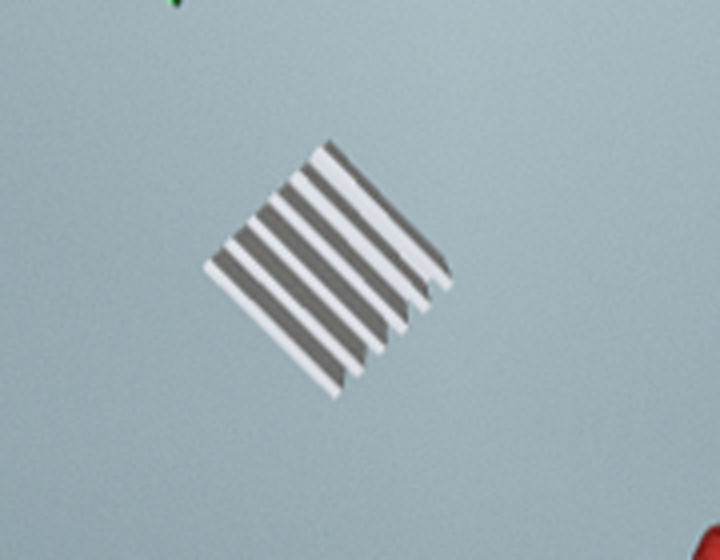

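The heatsink is at (269,168), with its fins at about 45°. I take its footprint from the fin tops.

```bash
python3 - <<'E'
from h import *
st()
c=cap('wrist'); im=c['image']; hsv=cv2.cvtColor(im,cv2.COLOR_RGB2HSV)
u,v=proj(c,[.48,.042,.042]).astype(int)
for lo in (0,195):
    m=np.zeros(im.shape[:2],np.uint8); sl=np.s_[v-45:v+45,u-50:u+50]
    m[sl]=(hsv[sl][...,1]<24)&(hsv[sl][...,2]>lo)
    P=np.argwhere(m)[:,::-1]; w=np.array([ray(c,*p,.042) for p in P]).astype(np.float32)
    r=cv2.minAreaRect(w*1000); print(r, cv2.boxPoints(r).round(1).tolist())
E
```

```text
15.08 [0.4459 0.0351 0.1714] [ 1.e-04  1.e+00 -2.e-04  9.e-04] [-0.041 -0.297  2.155 -0.     1.282  1.53 ] 0.0666 0.0
((482.8662109375, 49.24866485595703), (40.112640380859375, 38.36603546142578), 45.31331253051758) [[455.1000061035156, 48.5], [482.3999938964844, 21.5], [510.6000061035156, 50.0], [483.29998779296875, 77.0]]
((482.02069091796875, 50.08275604248047), (40.121070861816406, 35.98774337768555), 45.28285598754883) [[455.1000061035156, 48.5], [480.70001220703125, 23.200000762939453], [508.8999938964844, 51.70000076293945], [483.29998779296875, 77.0]]
```

Request:
{"op": "play_rows", "data": {
  "moves": [
    {"tx":0.0365,"ty":-0.015,"tz":0.0,"wx":0,"wy":0,"wz":-1.4},
    {"tx":0.0365,"ty":-0.015,"tz":0.02,"wx":0,"wy":0,"wz":-2.8},
    {"tx":0.0365,"ty":-0.015,"tz":0.04,"wx":0,"wy":0,"wz":-4.2},
    {"tx":0.0365,"ty":-0.015,"tz":0.06,"wx":0,"wy":0,"wz":-5.6},
    {"tx":0.0365,"ty":-0.015,"tz":0.07,"wx":0,"wy":0,"wz":-7},
    {"tx":0.0365,"ty":-0.015,"tz":0.07,"wx":0,"wy":0,"wz":-8.4},
    {"tx":0.0365,"ty":-0.015,"tz":0.07,"wx":0,"wy":0,"wz":-9.06},
    {"tx":0.0365,"ty":-0.015,"tz":0.07,"wx":0,"wy":0,"wz":-9.06}
  ]
}}

```text
time_s: 15.8
tool_pos: [0.4823, 0.0501, 0.1009]
ee_rot: [0.0, 0.923, 0.385, 0.001]
contact_force: [0.5, 0.7, 0.3]
width: 0.0666
grasp_force: 0.0
```

Request:
{"op": "play_rows", "data": {
  "moves": [
    {"tx":0,"ty":0,"tz":0.02,"wx":0,"wy":0,"wz":0},
    {"tx":0,"ty":0,"tz":0.045,"wx":0,"wy":0,"wz":0},
    {"tx":0,"ty":0,"tz":0.065,"wx":0,"wy":0,"wz":0},
    {"tx":0,"ty":0,"tz":0.065,"wx":0,"wy":0,"wz":0},
    {"tx":0,"ty":0,"tz":0.065,"wx":0,"wy":0,"wz":0},
    {"tx":0,"ty":0,"tz":0.065,"wx":0,"wy":0,"wz":0}
  ]
}}

```text
time_s: 16.3
tool_pos: [0.4829, 0.0504, 0.0368]
ee_rot: [0.0, 0.923, 0.385, 0.001]
contact_force: [1.5, -0.8, -0.0]
width: 0.0668
grasp_force: 0.0
```

```bash
python3 - <<'E'
from h import *
st(); s=ctrl.state(); q=s['ee_rot']; Rm=R.from_quat([*q[1:],q[0]]).as_matrix()
print('yaw',np.degrees(np.arctan2(Rm[1,0],Rm[0,0])),'tilt',Rm[:,2], 'tool shift to go',(Rm.T@(np.array([.482,.0501,.036])-s['tool_pos'])).round(4))
E
```

```text
16.3 [0.4829 0.0504 0.0368] [5.000e-04 9.230e-01 3.848e-01 1.100e-03] [-0.007 -0.022  2.167  0.     0.994  0.774] 0.0668 0.0
yaw 45.26401759364842 tilt [ 2.46785359e-03 -1.10590305e-05 -9.99996955e-01] tool shift to go [-0.0008 -0.0004  0.0008]
```

Request:
{"op": "play_rows", "data": {
  "grip": 1,
  "squeeze": 25,
  "moves": [
    {"tx":0,"ty":0,"tz":0,"wx":0,"wy":0,"wz":0},
    {"tx":0,"ty":0,"tz":0,"wx":0,"wy":0,"wz":0},
    {"tx":0,"ty":0,"tz":0,"wx":0,"wy":0,"wz":0},
    {"tx":0,"ty":0,"tz":0,"wx":0,"wy":0,"wz":0},
    {"tx":0,"ty":0,"tz":0,"wx":0,"wy":0,"wz":0},
    {"tx":0,"ty":0,"tz":0,"wx":0,"wy":0,"wz":0},
    {"tx":0,"ty":0,"tz":0,"wx":0,"wy":0,"wz":0},
    {"tx":0,"ty":0,"tz":0,"wx":0,"wy":0,"wz":0}
  ]
}}

```text
time_s: 16.97
tool_pos: [0.482, 0.0505, 0.0356]
ee_rot: [0.0, 0.923, 0.385, 0.0]
contact_force: [-0.8, -0.3, 3.3]
width: 0.0358
grasp_force: 25.0
```

Request:
{"op": "play_rows", "data": {
  "moves": [
    {"tx":0,"ty":0,"tz":-0.03,"wx":0,"wy":0,"wz":0},
    {"tx":0,"ty":0,"tz":-0.06,"wx":0,"wy":0,"wz":1.4},
    {"tx":0,"ty":0,"tz":-0.09,"wx":0,"wy":0,"wz":2.8},
    {"tx":0,"ty":0,"tz":-0.12,"wx":0,"wy":0,"wz":4.2},
    {"tx":0,"ty":0,"tz":-0.12,"wx":0,"wy":0,"wz":5.6},
    {"tx":0,"ty":0,"tz":-0.12,"wx":0,"wy":0,"wz":7},
    {"tx":0,"ty":0,"tz":-0.12,"wx":0,"wy":0,"wz":8.4},
    {"tx":0,"ty":0,"tz":-0.12,"wx":0,"wy":0,"wz":8.85}
  ]
}}

```text
time_s: 17.63
tool_pos: [0.4811, 0.0506, 0.1548]
ee_rot: [-0.0, 1.0, 0.007, -0.0]
contact_force: [0.1, 0.1, -0.4]
width: 0.036
grasp_force: 25.0
```

Request:
{"op": "play_rows", "data": {
  "moves": [
    {"tx":0.0573,"ty":0.23,"tz":0,"wx":0,"wy":0,"wz":0},
    {"tx":0.0573,"ty":0.23,"tz":0,"wx":0,"wy":0,"wz":0},
    {"tx":0.0573,"ty":0.23,"tz":0,"wx":0,"wy":0,"wz":0},
    {"tx":0.0573,"ty":0.23,"tz":0,"wx":0,"wy":0,"wz":0},
    {"tx":0.0573,"ty":0.23,"tz":0,"wx":0,"wy":0,"wz":0},
    {"tx":0.0573,"ty":0.23,"tz":0,"wx":0,"wy":0,"wz":0},
    {"tx":0.0573,"ty":0.23,"tz":0,"wx":0,"wy":0,"wz":0},
    {"tx":0.0573,"ty":0.23,"tz":0.03,"wx":0,"wy":0,"wz":0}
  ]
}}

```text
time_s: 18.3
tool_pos: [0.5472, -0.1816, 0.1308]
ee_rot: [0.002, 1.0, 0.008, 0.005]
contact_force: [1.0, -0.2, 0.6]
width: 0.036
grasp_force: 25.0
```

Request:
{"op": "play_rows", "data": {
  "moves": [
    {"tx":0,"ty":0,"tz":0.03,"wx":0,"wy":0,"wz":0},
    {"tx":0,"ty":0,"tz":0.055,"wx":0,"wy":0,"wz":0},
    {"tx":0,"ty":0,"tz":0.069,"wx":0,"wy":0,"wz":0},
    {"tx":0,"ty":0,"tz":0.069,"wx":0,"wy":0,"wz":0},
    {"tx":0,"ty":0,"tz":0.069,"wx":0,"wy":0,"wz":0},
    {"tx":0,"ty":0,"tz":0.069,"wx":0,"wy":0,"wz":0},
    {"tx":0,"ty":0,"tz":0.069,"wx":0,"wy":0,"wz":0}
  ]
}}

```text
time_s: 18.88
tool_pos: [0.5444, -0.1786, 0.0581]
ee_rot: [0.001, 1.0, 0.009, 0.001]
contact_force: [0.4, -0.0, -1.5]
width: 0.0358
grasp_force: 25.0
```

Request:
{"op": "play_rows", "data": {
  "moves": [
    {"tx":-0.0008,"ty":0,"tz":0.005,"wx":0,"wy":0,"wz":0},
    {"tx":-0.0008,"ty":0,"tz":0.01,"wx":0,"wy":0,"wz":0},
    {"tx":-0.0008,"ty":0,"tz":0.012,"wx":0,"wy":0,"wz":0},
    {"tx":-0.0008,"ty":0,"tz":0.014,"wx":0,"wy":0,"wz":0},
    {"tx":-0.0008,"ty":0,"tz":0.015,"wx":0,"wy":0,"wz":0},
    {"tx":-0.0008,"ty":0,"tz":0.015,"wx":0,"wy":0,"wz":0},
    {"tx":-0.0008,"ty":0,"tz":0.015,"wx":0,"wy":0,"wz":0}
  ]
}}

```text
time_s: 19.47
tool_pos: [0.5423, -0.1783, 0.0426]
ee_rot: [-0.0, 1.0, 0.009, -0.001]
contact_force: [-5.9, 1.9, 9.0]
width: 0.0358
grasp_force: 25.0
```

Request:
{"op": "play_rows", "data": {
  "grip": 0.05,
  "moves": [
    {"tx":0,"ty":0,"tz":-0.0005,"wx":0,"wy":0,"wz":0},
    {"tx":0,"ty":0,"tz":-0.0005,"wx":0,"wy":0,"wz":0},
    {"tx":0,"ty":0,"tz":-0.0005,"wx":0,"wy":0,"wz":0},
    {"tx":0,"ty":0,"tz":-0.0005,"wx":0,"wy":0,"wz":0},
    {"tx":0,"ty":0,"tz":-0.02,"wx":0,"wy":0,"wz":0},
    {"tx":0,"ty":0,"tz":-0.06,"wx":0,"wy":0,"wz":0},
    {"tx":0,"ty":0,"tz":-0.1,"wx":0,"wy":0,"wz":0},
    {"tx":-0.02,"ty":0,"tz":-0.14,"wx":0,"wy":0,"wz":0}
  ]
}}

```text
time_s: 20.13
tool_pos: [0.5252, -0.1788, 0.1803]
ee_rot: [0.0, 1.0, 0.01, 0.001]
contact_force: [0.7, 0.5, 1.4]
width: 0.0452
grasp_force: 0.0
```

```bash
python3 - <<'E'
from h import *
st()
c=cap('wrist','w9.png'); im=c['image']; hsv=cv2.cvtColor(im,cv2.COLOR_RGB2HSV)
u,v=proj(c,[.5426,-.1782,.049]).astype(int); print(u,v)
m=np.zeros(im.shape[:2],np.uint8); sl=np.s_[v-40:v+40,u-40:u+40]
m[sl]=(hsv[sl][...,1]<24)&(hsv[sl][...,2]>170)
P=np.argwhere(m)[:,::-1]; w=np.array([ray(c,*p,.049) for p in P]).astype(np.float32)
print(cv2.minAreaRect(w*1000)); comps(c,mask(im,29),.02,400)
E
```

```text
20.13 [ 0.5252 -0.1788  0.1803] [1.0e-04 1.0e+00 9.8e-03 8.0e-04] [-0.425 -0.045  1.921  0.     1.264  1.126] 0.0452 0.0
277 188
((543.05078125, -177.41624450683594), (42.71965789794922, 35.552120208740234), 1.1140379905700684)
uv [277. 180.] c [ 542.6 -178. ] size [84.6 84.2] ang 1.1
```

Request:
{"op": "play_rows", "data": {
  "grip": -0.6,
  "moves": [
    {"tx":0,"ty":-0.29,"tz":-0.04,"wx":0,"wy":0,"wz":0},
    {"tx":0,"ty":-0.29,"tz":-0.04,"wx":0,"wy":0,"wz":0},
    {"tx":0,"ty":-0.29,"tz":-0.04,"wx":0,"wy":0,"wz":0},
    {"tx":0,"ty":-0.29,"tz":-0.04,"wx":0,"wy":0,"wz":0},
    {"tx":0,"ty":-0.29,"tz":-0.04,"wx":0,"wy":0,"wz":0},
    {"tx":0,"ty":-0.29,"tz":-0.04,"wx":0,"wy":0,"wz":0},
    {"tx":0,"ty":-0.29,"tz":-0.04,"wx":0,"wy":0,"wz":0},
    {"tx":0,"ty":-0.29,"tz":-0.04,"wx":0,"wy":0,"wz":0}
  ]
}}

```text
time_s: 20.85
tool_pos: [0.5181, 0.117, 0.2196]
ee_rot: [-0.001, 1.0, 0.013, 0.001]
contact_force: [-0.5, -0.0, -0.6]
width: 0.076
grasp_force: 0.0
```

Request:
{"op": "play_rows", "data": {
  "moves": [
    {"tx":0.055,"ty":-0.07,"tz":0.03,"wx":0,"wy":0,"wz":0},
    {"tx":0.055,"ty":-0.07,"tz":0.05,"wx":0,"wy":0,"wz":0},
    {"tx":0.055,"ty":-0.07,"tz":0.05,"wx":0,"wy":0,"wz":0},
    {"tx":0.055,"ty":-0.07,"tz":0.05,"wx":0,"wy":0,"wz":0},
    {"tx":0.055,"ty":-0.07,"tz":0.05,"wx":0,"wy":0,"wz":0},
    {"tx":0.055,"ty":-0.07,"tz":0.05,"wx":0,"wy":0,"wz":0}
  ]
}}

```text
time_s: 21.35
tool_pos: [0.572, 0.1815, 0.1687]
ee_rot: [0.0, 1.0, 0.009, 0.0]
contact_force: [-0.5, -0.3, 0.2]
width: 0.0758
grasp_force: 0.0
```

```bash
python3 - <<'E'
from h import *
st()
c=cap('wrist'); im=c['image']
u,v=proj(c,[.616,.18,.04]).astype(int); print(u,v)
v=max(v,70);cv2.imwrite('pics/w10c.png',cv2.resize(im[v-70:v+70,u-90:u+90,::-1],None,fx=4,fy=4,interpolation=cv2.INTER_CUBIC))
hsv=cv2.cvtColor(im,cv2.COLOR_RGB2HSV); print(u,v,hsv[v,u-40:u+40:4].tolist())
E
```

```text
21.35 [0.572  0.1815 0.1687] [2.0e-04 1.0e+00 9.2e-03 0.0e+00] [ 0.218  0.067  1.829 -0.     1.246  1.771] 0.0758 0.0
280 157
280 157 [[100, 36, 184], [98, 37, 181], [99, 37, 181], [99, 37, 184], [101, 40, 184], [30, 132, 237], [31, 125, 243], [39, 38, 141], [103, 30, 119], [105, 35, 118], [103, 38, 121], [108, 28, 119], [31, 130, 244], [31, 128, 244], [25, 172, 182], [99, 42, 178], [99, 38, 180], [99, 40, 180], [100, 40, 179], [100, 43, 180]]
```

View pics/w10c.png

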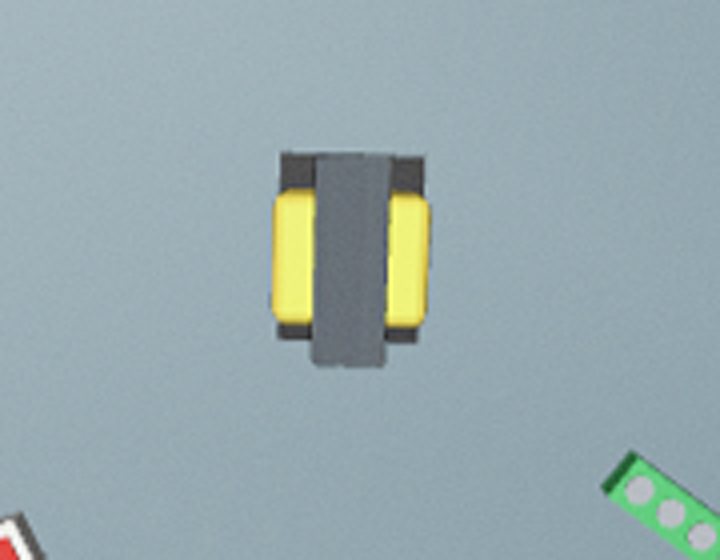

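The transformer's core is vertical in the image, with core corners in the crop at about (317,155), (391,156), (385,367) and (311,365). I measure its centre and yaw.

```bash
python3 - <<'E'
from h import *
st()
c=cap('wrist'); im=c['image']; hsv=cv2.cvtColor(im,cv2.COLOR_RGB2HSV)
m=np.zeros(im.shape[:2],np.uint8); sl=np.s_[115:190,250:305]
m[sl]=(hsv[sl][...,2]>95)&(hsv[sl][...,2]<140)&(hsv[sl][...,1]<60)
m=cv2.morphologyEx(m,cv2.MORPH_OPEN,np.ones((5,5)))
P=np.argwhere(m)[:,::-1]; w=np.array([ray(c,*p,.04) for p in P]).astype(np.float32)
print(cv2.minAreaRect(w*1000))
uv=np.array([[317,155],[391,156],[385,367],[311,365]])/4+[190-.4,87-.4]
w=np.array([ray(c,*p,.04) for p in uv]); print(w.round(4).tolist(),w.mean(0))
y=mask(im,30,8,90); comps(c,y,.035,100)
E
```

```text
21.4 [0.5721 0.1814 0.1694] [0.0e+00 1.0e+00 8.9e-03 6.0e-04] [ 0.218  0.066  1.829 -0.     1.246  1.771] 0.0762 0.0
((620.4090576171875, 182.68617248535156), (15.034069061279297, 43.85231018066406), 89.12904357910156)
[[0.6425, 0.1899], [0.6426, 0.1746], [0.5985, 0.1748], [0.5987, 0.1907]] [0.62057388 0.18250525]
uv [291. 152.] c [620.9 170.7] size [28.   8.7] ang 1.0
uv [263. 151.] c [620.9 194.8] size [28.9  8.6] ang 0.1
uv [549.  28.] c [718.6 -24.6] size [40.9 22.3] ang 13.9
```

Request:
{"op": "play_rows", "data": {
  "moves": [
    {"tx":0.03,"ty":0,"tz":0.01,"wx":0,"wy":0,"wz":-1.4},
    {"tx":0.0484,"ty":0,"tz":0.02,"wx":0,"wy":0,"wz":-2.8},
    {"tx":0.0484,"ty":0,"tz":0.03,"wx":0,"wy":0,"wz":-4.2},
    {"tx":0.0484,"ty":0,"tz":0.04,"wx":0,"wy":0,"wz":-5.6},
    {"tx":0.0484,"ty":0,"tz":0.05,"wx":0,"wy":0,"wz":-7},
    {"tx":0.0484,"ty":0,"tz":0.06,"wx":0,"wy":0,"wz":-8.4},
    {"tx":0.0484,"ty":0,"tz":0.06,"wx":0,"wy":0,"wz":-9},
    {"tx":0.0484,"ty":0,"tz":0.06,"wx":0,"wy":0,"wz":-9}
  ]
}}

```text
time_s: 22.12
tool_pos: [0.6202, 0.1822, 0.1088]
ee_rot: [0.0, 0.92, 0.391, 0.0]
contact_force: [0.1, 0.7, -0.3]
width: 0.0763
grasp_force: 0.0
```

Request:
{"op": "play_rows", "data": {
  "moves": [
    {"tx":0,"ty":0,"tz":0,"wx":0,"wy":0,"wz":-1.4},
    {"tx":0,"ty":0,"tz":0,"wx":0,"wy":0,"wz":-2.8},
    {"tx":0,"ty":0,"tz":0,"wx":0,"wy":0,"wz":-4.2},
    {"tx":0,"ty":0,"tz":0,"wx":0,"wy":0,"wz":-5.6},
    {"tx":0,"ty":0,"tz":0,"wx":0,"wy":0,"wz":-7},
    {"tx":0,"ty":0,"tz":0,"wx":0,"wy":0,"wz":-8.4},
    {"tx":0,"ty":0,"tz":0,"wx":0,"wy":0,"wz":-8.8},
    {"tx":0,"ty":0,"tz":0,"wx":0,"wy":0,"wz":-8.8}
  ]
}}

```text
time_s: 22.78
tool_pos: [0.6211, 0.1827, 0.1102]
ee_rot: [0.001, 0.707, 0.707, 0.001]
contact_force: [-0.7, -0.4, 0.1]
width: 0.0762
grasp_force: 0.0
```

Request:
{"op": "play_rows", "data": {
  "moves": [
    {"tx":0,"ty":0,"tz":0.005,"wx":0,"wy":0,"wz":0},
    {"tx":0,"ty":0,"tz":0.005,"wx":0,"wy":0,"wz":0},
    {"tx":0,"ty":0,"tz":0.005,"wx":0,"wy":0,"wz":0}
  ]
}}

```text
time_s: 23.03
tool_pos: [0.6201, 0.1829, 0.1033]
ee_rot: [-0.0, 0.707, 0.707, -0.0]
contact_force: [-1.1, -0.2, -1.0]
width: 0.0762
grasp_force: 0.0
```

```bash
cat >> h.py <<'E'
def togo(*p):
    s=ctrl.state(); q=s['ee_rot']; Rm=R.from_quat([*q[1:],q[0]]).as_matrix()
    print('yaw',np.degrees(np.arctan2(Rm[1,0],Rm[0,0])).round(2),'tool shift',(Rm.T@(np.array(p)-s['tool_pos'])).round(4))
E
python3 - <<'E'
from h import *
st(); togo(.6205,.1826,.037)
E
```

```text
23.03 [0.6201 0.1829 0.1033] [-1.000e-04  7.071e-01  7.071e-01 -2.000e-04] [ 0.204  0.229  1.765 -0.     1.148  0.204] 0.0762 0.0
yaw 90.0 tool shift [-0.0003  0.0004  0.0663]
```

Request:
{"op": "play_rows", "data": {
  "moves": [
    {"tx":0,"ty":0.0003,"tz":0.02,"wx":0,"wy":0,"wz":0},
    {"tx":0,"ty":0.0003,"tz":0.04,"wx":0,"wy":0,"wz":0},
    {"tx":0,"ty":0.0003,"tz":0.06,"wx":0,"wy":0,"wz":0},
    {"tx":0,"ty":0.0003,"tz":0.067,"wx":0,"wy":0,"wz":0},
    {"tx":0,"ty":0.0003,"tz":0.067,"wx":0,"wy":0,"wz":0},
    {"tx":0,"ty":0.0003,"tz":0.067,"wx":0,"wy":0,"wz":0}
  ]
}}

```text
time_s: 23.53
tool_pos: [0.6207, 0.1832, 0.0366]
ee_rot: [-0.0, 0.707, 0.707, -0.0]
contact_force: [1.1, 0.2, 0.3]
width: 0.0762
grasp_force: 0.0
```

Request:
{"op": "play_rows", "data": {
  "grip": 1,
  "squeeze": 30,
  "moves": [
    {"tx":0,"ty":0,"tz":0,"wx":0,"wy":0,"wz":0},
    {"tx":0,"ty":0,"tz":0,"wx":0,"wy":0,"wz":0},
    {"tx":0,"ty":0,"tz":0,"wx":0,"wy":0,"wz":0},
    {"tx":0,"ty":0,"tz":0,"wx":0,"wy":0,"wz":0},
    {"tx":0,"ty":0,"tz":0,"wx":0,"wy":0,"wz":0},
    {"tx":0,"ty":0,"tz":0,"wx":0,"wy":0,"wz":0},
    {"tx":0,"ty":0,"tz":0,"wx":0,"wy":0,"wz":0},
    {"tx":0,"ty":0,"tz":0,"wx":0,"wy":0,"wz":0}
  ]
}}

```text
time_s: 24.2
tool_pos: [0.6209, 0.1833, 0.0369]
ee_rot: [0.0, 0.707, 0.708, 0.0]
contact_force: [0.0, -0.8, 1.8]
width: 0.0439
grasp_force: 30.0
```

Request:
{"op": "play_rows", "data": {
  "moves": [
    {"tx":0,"ty":0,"tz":-0.03,"wx":0,"wy":0,"wz":0},
    {"tx":0,"ty":0,"tz":-0.07,"wx":0,"wy":0,"wz":0},
    {"tx":-0.01,"ty":0,"tz":-0.11,"wx":0,"wy":0,"wz":0},
    {"tx":-0.045,"ty":-0.015,"tz":-0.12,"wx":0,"wy":0,"wz":-0.2},
    {"tx":-0.08,"ty":-0.03,"tz":-0.12,"wx":0,"wy":0,"wz":-0.2},
    {"tx":-0.115,"ty":-0.045,"tz":-0.12,"wx":0,"wy":0,"wz":-0.2},
    {"tx":-0.15,"ty":-0.06,"tz":-0.12,"wx":0,"wy":0,"wz":-0.2},
    {"tx":-0.185,"ty":-0.075,"tz":-0.12,"wx":0,"wy":0,"wz":-0.2}
  ]
}}

```text
time_s: 24.87
tool_pos: [0.5446, -0.0032, 0.1561]
ee_rot: [-0.0, 0.7, 0.714, -0.0]
contact_force: [-0.0, 0.1, -1.2]
width: 0.0438
grasp_force: 30.0
```

Request:
{"op": "play_rows", "data": {
  "moves": [
    {"tx":-0.264,"ty":-0.085,"tz":0,"wx":0,"wy":0,"wz":0},
    {"tx":-0.264,"ty":-0.085,"tz":0,"wx":0,"wy":0,"wz":0},
    {"tx":-0.264,"ty":-0.085,"tz":0,"wx":0,"wy":0,"wz":0},
    {"tx":-0.264,"ty":-0.085,"tz":0,"wx":0,"wy":0,"wz":0},
    {"tx":-0.264,"ty":-0.085,"tz":0,"wx":0,"wy":0,"wz":0},
    {"tx":-0.264,"ty":-0.085,"tz":0,"wx":0,"wy":0,"wz":0},
    {"tx":-0.264,"ty":-0.085,"tz":0,"wx":0,"wy":0,"wz":0},
    {"tx":-0.264,"ty":-0.085,"tz":0,"wx":0,"wy":0,"wz":0}
  ]
}}

```text
time_s: 25.53
tool_pos: [0.4641, -0.2716, 0.1563]
ee_rot: [0.0, 0.702, 0.712, -0.001]
contact_force: [-0.0, -0.7, -0.8]
width: 0.0438
grasp_force: 30.0
```

Request:
{"op": "play_rows", "data": {
  "moves": [
    {"tx":0,"ty":0,"tz":0.02,"wx":0,"wy":0,"wz":0},
    {"tx":0,"ty":0,"tz":0.04,"wx":0,"wy":0,"wz":0},
    {"tx":0,"ty":0,"tz":0.06,"wx":0,"wy":0,"wz":0},
    {"tx":0,"ty":0,"tz":0.06,"wx":0,"wy":0,"wz":0},
    {"tx":0,"ty":0,"tz":0.06,"wx":0,"wy":0,"wz":0},
    {"tx":0,"ty":0,"tz":0.06,"wx":0,"wy":0,"wz":0}
  ]
}}

```text
time_s: 26.03
tool_pos: [0.4664, -0.2673, 0.0973]
ee_rot: [0.0, 0.7, 0.714, 0.0]
contact_force: [1.1, -0.7, -0.4]
width: 0.0438
grasp_force: 30.0
```

```bash
python3 - <<'E'
from h import *
st(); togo(.4582,-.2651,.0439)
E
```

```text
26.03 [ 0.4664 -0.2673  0.0973] [4.000e-04 7.003e-01 7.139e-01 1.000e-04] [-0.62   0.007  2.02   0.     1.114 -0.64 ] 0.0438 29.999410808086395
yaw 91.1 tool shift [ 0.0023 -0.0082  0.0533]
```

Request:
{"op": "play_rows", "data": {
  "moves": [
    {"tx":0.002,"ty":-0.008,"tz":0.01,"wx":0,"wy":0,"wz":0},
    {"tx":0.002,"ty":-0.008,"tz":0.03,"wx":0,"wy":0,"wz":0},
    {"tx":0.002,"ty":-0.008,"tz":0.04,"wx":0,"wy":0,"wz":0},
    {"tx":0.002,"ty":-0.008,"tz":0.04,"wx":0,"wy":0,"wz":0},
    {"tx":0.002,"ty":-0.008,"tz":0.04,"wx":0,"wy":0,"wz":0},
    {"tx":0.002,"ty":-0.008,"tz":0.04,"wx":0,"wy":0,"wz":0}
  ]
}}

```text
time_s: 26.53
tool_pos: [0.4583, -0.266, 0.0573]
ee_rot: [0.001, 0.7, 0.714, 0.0]
contact_force: [0.2, 0.4, -1.1]
width: 0.0438
grasp_force: 30.0
```

```bash
python3 - <<'E'
from h import *
st(); togo(.4582,-.2651,.0439)
E
```

```text
26.53 [ 0.4583 -0.266   0.0573] [7.000e-04 7.004e-01 7.137e-01 1.000e-04] [-0.627  0.044  2.059  0.     1.037 -0.646] 0.0438 29.999493062496185
yaw 91.08 tool shift [ 0.0009 -0.0001  0.0134]
```

Request:
{"op": "play_rows", "data": {
  "moves": [
    {"tx":0.0005,"ty":0,"tz":0.005,"wx":0,"wy":0,"wz":0},
    {"tx":0.0005,"ty":0,"tz":0.009,"wx":0,"wy":0,"wz":0},
    {"tx":0.0005,"ty":0,"tz":0.012,"wx":0,"wy":0,"wz":0},
    {"tx":0.0005,"ty":0,"tz":0.013,"wx":0,"wy":0,"wz":0},
    {"tx":0.0005,"ty":0,"tz":0.0135,"wx":0,"wy":0,"wz":0},
    {"tx":0.0005,"ty":0,"tz":0.0135,"wx":0,"wy":0,"wz":0},
    {"tx":0.0005,"ty":0,"tz":0.0135,"wx":0,"wy":0,"wz":0}
  ]
}}

```text
time_s: 27.12
tool_pos: [0.458, -0.2652, 0.0439]
ee_rot: [-0.0, 0.7, 0.714, -0.0]
contact_force: [-2.7, 2.4, 6.0]
width: 0.0441
grasp_force: 30.0
```

Request:
{"op": "play_rows", "data": {
  "grip": -0.12,
  "moves": [
    {"tx":0,"ty":0,"tz":0,"wx":0,"wy":0,"wz":0},
    {"tx":0,"ty":0,"tz":0,"wx":0,"wy":0,"wz":0},
    {"tx":0,"ty":0,"tz":0,"wx":0,"wy":0,"wz":0},
    {"tx":0,"ty":0,"tz":-0.001,"wx":0,"wy":0,"wz":0},
    {"tx":0,"ty":0,"tz":-0.02,"wx":0,"wy":0,"wz":0},
    {"tx":0,"ty":0,"tz":-0.06,"wx":0,"wy":0,"wz":0},
    {"tx":0,"ty":0,"tz":-0.1,"wx":0,"wy":0,"wz":0},
    {"tx":-0.02,"ty":0,"tz":-0.14,"wx":0,"wy":0,"wz":0}
  ]
}}

```text
time_s: 27.78
tool_pos: [0.4578, -0.2817, 0.1814]
ee_rot: [-0.001, 0.7, 0.714, 0.0]
contact_force: [2.1, -0.5, 0.2]
width: 0.0531
grasp_force: 0.0
```

Request:
{"op": "play_rows", "data": {
  "moves": [
    {"tx":-0.03,"ty":0.03,"tz":-0.04,"wx":0,"wy":0,"wz":0},
    {"tx":-0.03,"ty":0.03,"tz":-0.06,"wx":0,"wy":0,"wz":0},
    {"tx":-0.03,"ty":0.03,"tz":-0.06,"wx":0,"wy":0,"wz":0},
    {"tx":-0.03,"ty":0.03,"tz":-0.06,"wx":0,"wy":0,"wz":0},
    {"tx":-0.03,"ty":0.03,"tz":-0.06,"wx":0,"wy":0,"wz":0},
    {"tx":-0.03,"ty":0.03,"tz":-0.06,"wx":0,"wy":0,"wz":0}
  ]
}}

```text
time_s: 28.28
tool_pos: [0.4877, -0.3122, 0.2379]
ee_rot: [-0.002, 0.7, 0.714, -0.0]
contact_force: [0.2, 0.0, 0.1]
width: 0.0534
grasp_force: 0.0
```

```bash
python3 - <<'E'
from h import *
st()
c=cap('wrist','w11.png'); s=cap('scene','scene1.png'); im=c['image']
print('green');comps(c,mask(im,67),.02,400)
print('wind');comps(c,mask(im,30,8,90),.042,60)
bright(c,(.4566,-.1798),.055,30,165,90)
cv2.imwrite('pics/fin.png',np.hstack([cv2.resize(im,(400,300)),cv2.resize(s['image'],(400,300))])[:,:,::-1])
E
```

```text
28.28 [ 0.4877 -0.3122  0.2379] [-1.900e-03  7.004e-01  7.138e-01 -2.000e-04] [-0.662 -0.03   1.808  0.     1.368 -0.681] 0.0534 0.0
green
uv [253. 147.] c [ 458.2 -265.7] size [84.1 84.3] ang 1.1
wind
uv [250. 162.] c [ 457.7 -277.9] size [28.6  8.4] ang 1.1
uv [250. 138.] c [ 457.6 -252.6] size [28.1  9.1] ang 1.1
uv [334.  63.] c [ 539.2 -181.7] size [80.6 80.4] ang 1.1
uv [533.   5.] c [ 720.9 -123.8] size [14.2 61.1] ang 77.5
uv 248 58
uv [247.  57.] c [ 455.2 -179.1] size [32.9 31.9] ang 1.0
```

View pics/fin.png

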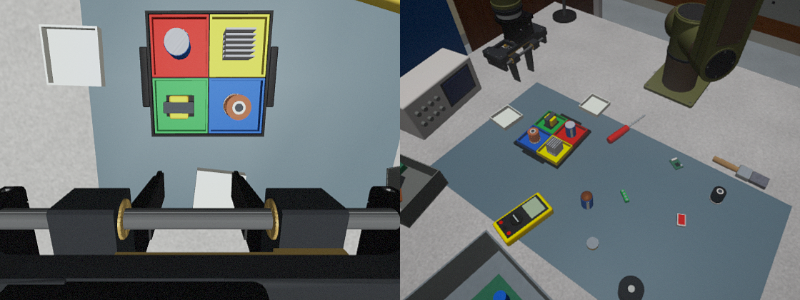

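All four parts stand upright and centred: capacitor in red (178,43), heatsink in yellow (238,43), transformer in green (179,106), coil in blue (237,106). In the scene view the failed capacitor (587,199) and the black coil (718,194) have not moved, and the arm is clear.

```bash
python3 -c "
from cell import ctrl
print(ctrl.job_done())"
```

```text
the job is handed in; nothing more can be done
None
```

The repair kit is made up and handed in: capacitor in red, coil in blue, heatsink in yellow and transformer in green, each upright and within about 2 mm of its bin's centre, with both failed look-alikes left where they stood.

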